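Set the large air regulator to its post

ROBOT

A 7-joint arm with a two-finger parallel gripper is mounted at the origin on a cart in front of the work surface, level with it; the furniture and walls round the work are solid. World frame = base frame: x ahead of the robot, y to its left, z up, the work surface at z = 0. Lengths are in m, angles in rad, forces in N, time in s.
With the tool pointing down it reaches from about 0.425 to 0.875 m from the base axis. Payload 4.7 kg.
Tool frame: the origin (TCP) lies midway between the tips of the shut fingers; the grasp point (between the pads) lies manip.grip_point_offset behind it (manip.grip_point_offset is the distance from the TCP to the grasp point, in m); z points along the fingers, y is the direction in which the jaws open and shut (so a half turn about z gives the same grasp; the last joint's range is limited). The gripper opens to 87 mm and grips with 3 to 60 N. Pads are 19 mm wide; open, the fingers measure 117 mm over their backs; the gripper's body (75 mm by 190 mm) begins 51 mm behind the grasp point.
Start: joints at [1.286, 0.321, -0.07, 1.45, 0.023, 1.371, -0.057], TCP at [0.191, -0.621, 0.223] pointing down, gripper open.
Joint ranges: [-2.86, 2.86], [-0.3, 2.09], [-1.38, 1.24], [0.06, 2.45], [-1.56, 4.7], [0.09, 2.05], [-2.69, 2.69]. Speed limits (rad/s): [2.57, 2.57, 3.14, 3.14, 3.14, 3.14, 3.14].

INTERFACE

Orientations are given as a rotation vector (axis times angle).
In Python, from station import manip gives the robot as it stands. The module is installed in compiled form; this text tells all that it offers.
- The arm moves only by the shell command python3 -m inch 'ROWS' [FORCE]. ROWS is JSON, a list that holds one entry, the list of rows, each a list of 7 numbers: the finger opening in cm, from 0 to 8.7, then the shift along the tool's x, y, z in cm, then the turn, a rotation vector about the tool's x, y, z in rad. In form: [[[gripper, x, y, z, rx, ry, rz], ...]]. A call has 1 to 20 rows; each row is the pose to reach, as a shift and turn from the pose measured when the call began, along the tool's axes at that moment; what a row does not reach only later rows make up. A row lasts 1/12 s, in which the tool goes at most 41.7 mm and 7.16 degrees, less where a joint would pass 70% of its speed; a pose out of reach is approached as far as the arm can. A call with a gripper value outside its range is refused whole. The fingers move at their own pace and stop on an object; FORCE is the grip in N (left out, the last holds). Time passes only in rows, so rows that repeat a pose let the fingers close. It gives the time, the measured TCP pose, the force and the opening at its end, in the units of the state.
- manip.read_state(): the state, without advancing time (a new reading comes with each control period).
- manip.grab_frame(name): name is "scene" or "top" or "wrist"; returns a dict with "frame" (400x640x3 uint8, red, green, blue), "depth" (400x640 float32, m along the optical axis (not along the pixel's ray), 0 where there is no reading), "fx", "fy", "cx", "cy" (pixels), "position" and "attitude" of the camera in the world. Camera axes: x right, y down, z forward; pixel columns grow to the right and rows downward; lengths in m; the calibration is good to about 2 mm. The wrist camera is an equidistant fisheye: a pixel r from the principal point sees the ray r / f radians off the axis. A picture is of the moment at which its call begins.
- manip.hand_in(): hands the job in, once; it reports no verdict.
The state is a dict: "time": time; "joint_pos": joint angles; "dq": joint speeds; "joint_torque": joint torques, N m; "ee_pos": TCP position; "tcp_rot": TCP orientation; "force": force on the tool from outside, world axes, zero at the start; "moment": the same for the moment, N m; "finger_gap": opening from 0.0 (shut) to 1.0 (fully open).
Only numpy, scipy, OpenCV 4.12 (cv2) and the standard library are available. Lean on these libraries where they do the work, as an engineer would, in place of code of your own. Each camera call takes 0.05 s, during which the arm holds its last target. There are 200 camera calls.

TASK

Two air regulators with horizontal handwheels stand on the workbench. Turn the wheel of the larger one until the pointer on its far rim lines up with the upright post beside that rim, then let go. Leave the smaller regulator's wheel as it is.

Things in the scene. Friction and masses are not known exactly. Their poses are not given: they have to be found in the camera images.
- large: the larger regulator: round grey cast foot 148 mm across, pipe stubs left and right, small gauge in front, fixed to the bench. Origin: centre of its underside, on the wheel's vertical axis, at bench height; x points to its rear (away from the robot within 0.3 rad), z up. It may stand left or right of the smaller one
- large_wheel (a joint): the larger dark steel handwheel: disc 104 mm across, face up to 84 mm above the bench. Across its centre stands a grip bar 14 mm thick, 60 mm long, in line with the pointer, rising to 118 mm above the bench: pinch it across. Value in rad, 0 when the pointer is at the rear, + anticlockwise from above; stops at +-1.6. Friction about 0.08 N m; it stays where left
- large_pointer (a point): tip of the bright metal pointer (a 10 mm wide tongue) that sticks out over the larger wheel's rim, 60 mm from the wheel's axis, 80 mm above the bench; turns with the wheel. x points outward from the axis along the pointer and the grip bar, z up. It starts on the far half of the rim, 0.55 to 1.3 rad anticlockwise (from above) of the post
- large_mark (a point): where the pointer's tip must come: 60 mm from the wheel's axis, 80 mm above the bench, in line with the post, whose axis is 9 mm further out. The post is a bright metal pin, 8 mm thick, top 86 mm above the bench, standing on the ring of the larger regulator's foot just outside the far rim; fixed during the run. x points outward from the axis, z up
- small_pointer (a point): tip of the pointer of the smaller regulator (same shape, wheel 68 mm across, foot 112 mm across, fixed to the bench, grip bar 44 mm long), 42 mm from that wheel's axis, 80 mm above the bench. This wheel turns as easily and must be left alone

How it is judged:
At the end, for the whole second after the job is handed in: The larger wheel's pointer tip rests within 13 mm (about 12 degrees) of its place in line with the setting post, and the wheel is released (horizontal distance between large_pointer and large_mark below 0.013 m); the robot touches nothing.
It fails at once if the smaller regulator's wheel is turned (its pointer tip moves more than 8 mm) (distance of small_pointer from where it was at the start of the episode above 0.008 m).
It also fails if it takes over 38 s, if anything falls off the work surface, if the arm or the gripper's body presses on something with over 40 N, if the wrist force passes 120 N, or if a joint passes its speed limit or range.

## Working session

There is one attempt and no reset: what is moved stays moved. The work goes in short steps, Python scripts to look and compute and a shell command to move; the robot and the scene stay as the last step left them, time stands still between calls to the robot, and variables do not carry over. Pictures are saved under pics/ and viewed, about 8 in all and at most 12, crops included, and the job is handed in when it is done.

```bash
mkdir -p pics; cat > h.py <<'E'
import numpy as np, cv2
from station import manip
from scipy.spatial.transform import Rotation as R
def att(a):
    a=np.array(a,float)
    if a.shape==(3,3): return a
    return (R.from_rotvec(a) if a.size==3 else R.from_quat(a)).as_matrix()
def grab(n):
    f=manip.grab_frame(n); np.savez(f'{n}.npz',**f); return f
def world(f):  # per-pixel points from depth (pinhole)
    d=f['depth']; v,u=np.mgrid[:d.shape[0],:d.shape[1]]
    p=np.stack([(u-f['cx'])/f['fx']*d,(v-f['cy'])/f['fy']*d,d],-1)
    return p@att(f['attitude']).T+np.array(f['position'])
def onplane(f,u,v,z):
    r=att(f['attitude'])@np.array([(u-f['cx'])/f['fx'],(v-f['cy'])/f['fy'],1]); o=np.array(f['position'])
    return o+r*(z-o[2])/r[2]
E
python3 - <<'E'
from h import *
for n in('top','scene'):
    f=grab(n); print(n,f['fx'],f['cx'],f['cy'],f['position'],f['attitude'])
    cv2.imwrite(f'pics/{n}0.png',f['frame'][:,:,::-1])
print(manip.read_state(),manip.grip_point_offset)
E
```

```text
top 393.15587905215835 323.5230677135361 201.2792682593812 [ 0.49128419 -0.0120744   0.91336243] [-2.20317973  2.18898674 -0.09394717]
scene 509.50870489826684 313.5498657785347 199.61000686360973 [-0.12806568  0.35174674  0.91344486] [-1.33385174  2.2472218  -0.89435473]
{'time': 0.1, 'joint_pos': array([ 1.2861009 ,  0.32175627, -0.07007693,  1.45154906,  0.02262631,
        1.37080106, -0.0569169 ]), 'dq': array([ 0.0002899 , -0.00230452,  0.00046247, -0.00398928, -0.00182334,
        0.00042674,  0.00015333]), 'joint_torque': array([ 9.00780924e-04, -4.92569232e+01, -4.05279770e-01, -3.13396704e+01,
       -6.43078471e-02,  3.94504576e-02,  3.19720493e-05]), 'ee_pos': array([ 0.1911343 , -0.62074562,  0.22156801]), 'tcp_rot': array([-3.10492913e+00, -4.67365380e-01,  5.90976295e-04]), 'force': array([0.04735106, 0.07287559, 0.19565324]), 'moment': array([ 0.03061799, -0.00403996, -0.02056279]), 'finger_gap': 1.0014439188714161} 0.0187
```

View pics/top0.png

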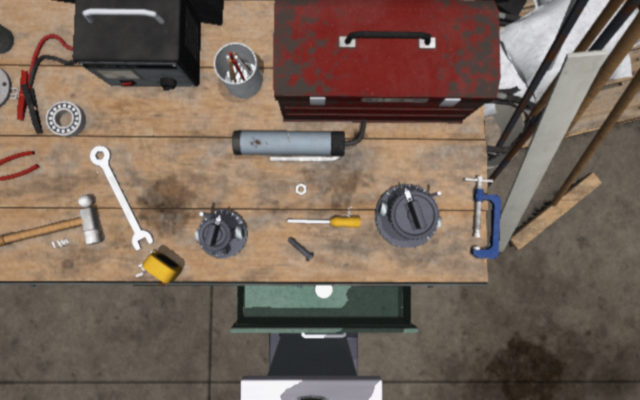

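The top view shows the large regulator at about (408,213) and the small one at about (221,233). I'll zoom in on the large one in both views.

```bash
python3 - <<'E'
from h import *
f=dict(np.load('top.npz')); s=dict(np.load('scene.npz'))
c=onplane(f,412,211,.08); print('approx',c)
p=att(s['attitude']).T@(c-s['position']); u=s['fx']*p[0]/p[2]+s['cx']; v=s['fy']*p[1]/p[2]+s['cy']; print(u,v)
a=cv2.resize(f['frame'][165:265,360:460],None,fx=4,fy=4,interpolation=cv2.INTER_CUBIC)
u0,v0=int(u)-50,int(v)-50
b=cv2.resize(s['frame'][v0:v0+100,u0:u0+100],None,fx=4,fy=4,interpolation=cv2.INTER_CUBIC); print(u0,v0)
cv2.imwrite('pics/z1.png',np.hstack([a,b])[:,:,::-1])
W=world(f)
for z0,z1 in((.078,.088),(.105,.125)):
    m=(np.abs(W[...,2]-(z0+z1)/2)<(z1-z0)/2)&(np.hypot(W[...,0]-c[0],W[...,1]-c[1])<.08)&(f['depth']>0)
    P=W[m]; print(z0,len(P))
    if len(P)>5:
        r=cv2.minAreaRect(P[:,:2].astype(np.float32)); print(r,np.median(P[:,2]),cv2.minEnclosingCircle(P[:,:2].astype(np.float32)))
E
```

```text
approx [ 0.52793182 -0.2158905   0.08      ]
392.40902765434384 181.02269953930812
342 131
0.078 765
((0.5204640626907349, -0.22138972580432892), (0.1050843894481659, 0.10533510148525238), 84.88037109375) 0.08040625450406391 ((0.5254889130592346, -0.2292201817035675), 0.06285086274147034)
0.105 234
((0.5200964212417603, -0.22045376896858215), (0.05907222628593445, 0.015021635219454765), 18.241409301757812) 0.11737177775714419 ((0.5198561549186707, -0.21949712932109833), 0.02971237152814865)
```

View pics/z1.png

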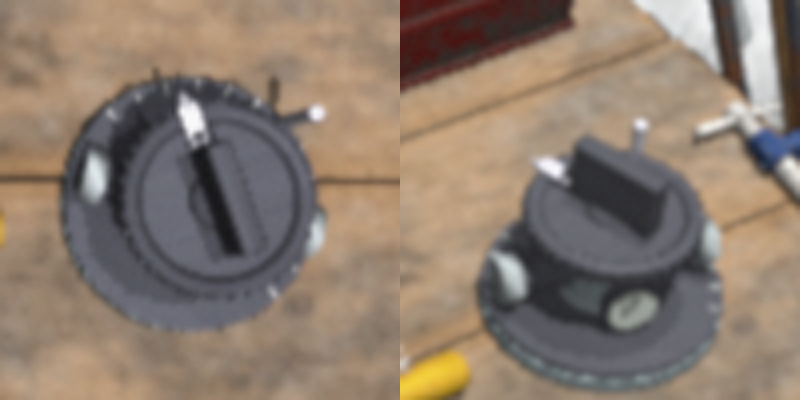

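The bar, pointer tip (about (405,190) in top) and post top (about (439,193) in top, about (402,162) in scene) are clear in both views. Next I'll compute the angles and the approach.

```bash
python3 - <<'E'
from h import *
f=dict(np.load('top.npz')); s=dict(np.load('scene.npz'))
c=np.array([.5203,-.2208])
def ang(n,p): d=p[:2]-c; print(n,p.round(4),'r',np.hypot(*d).round(4),'ang',np.arctan2(d[1],d[0]).round(3))
ang('post top',onplane(f,360+317/4-.4,165+113/4-.4,.086))
ang('post scene',onplane(s,342+(640-400)/4-.4,131+125/4-.4,.086))
ang('ptr top',onplane(f,360+182/4-.4,165+97/4-.4,.082))
ang('ptr scene',onplane(s,342+(534-400)/4-.4,131+160/4-.4,.082))
st=manip.read_state(); T=R.from_rotvec(st['tcp_rot']).as_matrix(); print(T.round(3))
g=manip.grip_point_offset
for phi in (0.318,):
    # jaw (tool y) perpendicular to bar; tool x along bar, nearest to the present
    x=np.array([np.cos(phi),np.sin(phi),0]); z=np.array([0,0,-1.])
    for sg in (1,-1):
        D=np.column_stack([sg*x,np.cross(z,sg*x),z]); 
        print(sg,'turn',R.from_matrix(T.T@D).as_rotvec().round(3))
for zt in (.25,.105-g): print(zt,'shift cm',(100*T.T@(np.array([*c,zt])-st['ee_pos'])).round(2))
E
```

```text
post top [ 0.5666 -0.2721  0.086 ] r 0.0691 ang -0.836
post scene [ 0.5669 -0.2688  0.086 ] r 0.0669 ang -0.8
ptr top [ 0.575  -0.2011  0.082 ] r 0.0582 ang 0.346
ptr scene [ 0.5752 -0.1986  0.082 ] r 0.0592 ang 0.384
[[ 0.956  0.294 -0.001]
 [ 0.294 -0.956  0.002]
 [-0.    -0.002 -1.   ]]
1 turn [-0.002  0.    -0.019]
-1 turn [0.000e+00 3.000e-03 3.122e+00]
0.25 shift cm [ 43.23 -28.54  -2.8 ]
0.08629999999999999 shift cm [ 43.23 -28.51  13.57]
```

```bash
python3 -m inch '[[[6,43.2,-28.5,0,0,0,-0.03],[6,43.2,-28.5,0,0,0,-0.03],[6,43.2,-28.5,0,0,0,-0.03],[6,43.2,-28.5,0,0,0,-0.03],[6,43.2,-28.5,0,0,0,-0.03],[6,43.2,-28.5,0,0,0,-0.03],[6,43.2,-28.5,0,0,0,-0.03],[6,43.2,-28.5,0,0,0,-0.03],[6,43.2,-28.5,0,0,0,-0.03],[6,43.2,-28.5,0,0,0,-0.03],[6,43.2,-28.5,0,0,0,-0.03],[6,43.2,-28.5,0,0,0,-0.03],[6,43.2,-28.5,0,0,0,-0.03],[6,43.2,-28.5,0,0,0,-0.03],[6,43.2,-28.5,0,0,0,-0.03],[6,43.2,-28.5,0,0,0,-0.03],[6,43.2,-28.5,0,0,0,-0.03],[6,43.2,-28.5,0,0,0,-0.03],[6,43.2,-28.5,0,0,0,-0.03],[6,43.2,-28.5,0,0,0,-0.03]]]' 20
python3 - <<'E'
from h import *
st=manip.read_state(); T=R.from_rotvec(st['tcp_rot']).as_matrix()
print(st['joint_pos'].round(3),np.arctan2(T[1,0],T[0,0]),T[2].round(3))
print((100*T.T@(np.array([.5203,-.2208,.093])-st['ee_pos'])).round(2))
cv2.imwrite('pics/w1.png',grab('wrist')['frame'][:,:,::-1])
E
```

```text
time: 1.77
ee_pos: [0.5196, -0.2221, 0.2221]
tcp_rot: [-3.098, -0.511, 0.001]
force: [0.5, 0.1, 0.2]
finger_gap: 0.69
[ 0.747  0.168 -0.435  1.654  0.071  1.337 -0.943] 0.32720903897208725 [-0.    -0.002 -1.   ]
[ 0.11 -0.08 12.91]
```

View pics/w1.png

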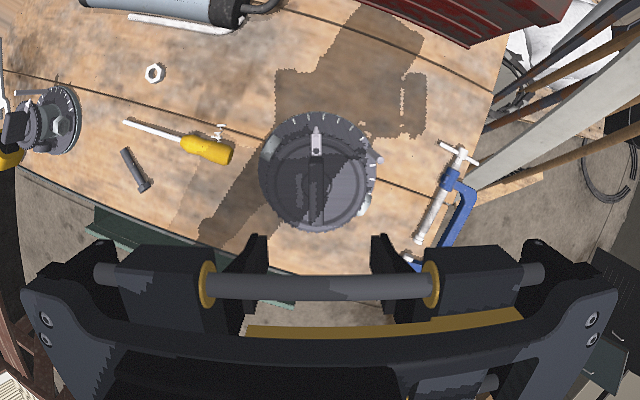

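The wrist view shows the bar upright at column 317, centred between the fingers and aligned with the pads. I'll descend and grip.

```bash
python3 -m inch '[[[6,0.1,-0.1,4,0,0,0],[6,0.1,-0.1,8,0,0,0],[6,0.1,-0.1,10.5,0,0,0],[6,0.1,-0.1,12,0,0,0],[6,0.1,-0.1,12.8,0,0,0],[6,0.1,-0.1,12.8,0,0,0],[6,0.1,-0.1,12.8,0,0,0],[0,0.1,-0.1,12.8,0,0,0],[0,0.1,-0.1,12.8,0,0,0],[0,0.1,-0.1,12.8,0,0,0],[0,0.1,-0.1,12.8,0,0,0],[0,0.1,-0.1,12.8,0,0,0],[0,0.1,-0.1,12.8,0,0,0],[0,0.1,-0.1,12.8,0,0,0],[0,0.1,-0.1,12.8,0,0,0],[0,0.1,-0.1,12.8,0,0,0]]]' 20
```

```text
time: 3.15
ee_pos: [0.5199, -0.2191, 0.0941]
tcp_rot: [-3.096, -0.513, 0.002]
force: [-2.2, 2.5, 3.8]
finger_gap: 0.16
```

```bash
python3 -m inch '[[[0,0,0,0,0,0,0.08],[0,0,0,0,0,0,0.16],[0,0,0,0,0,0,0.24],[0,0,0,0,0,0,0.32],[0,0,0,0,0,0,0.4],[0,0,0,0,0,0,0.48],[0,0,0,0,0,0,0.56],[0,0,0,0,0,0,0.64],[0,0,0,0,0,0,0.72],[0,0,0,0,0,0,0.8],[0,0,0,0,0,0,0.88],[0,0,0,0,0,0,0.96],[0,0,0,0,0,0,1.04],[0,0,0,0,0,0,1.1],[0,0,0,0,0,0,1.16],[0,0,0,0,0,0,1.16],[0,0,0,0,0,0,1.16],[0,0,0,0,0,0,1.16]]]' 20
python3 - <<'E'
from h import *
st=manip.read_state(); T=R.from_rotvec(st['tcp_rot']).as_matrix()
print(st['joint_pos'].round(3),np.arctan2(T[1,0],T[0,0]),st['moment'])
E
```

```text
time: 4.65
ee_pos: [0.5203, -0.2173, 0.0941]
tcp_rot: [-2.872, 1.263, 0.006]
force: [-0.4, 5.1, 0.8]
finger_gap: 0.156
[ 0.601  0.256 -0.285  1.81   0.075  1.09  -2.109] -0.8286636345157223 [ 1.24846348 -0.09584083 -0.1258712 ]
```

Rotated to -0.83 rad. I'll open the fingers, rise, and move clear of the view to check.

```bash
python3 -m inch '[[[4.5,0,0,0,0,0,0],[4.5,0,0,0,0,0,0],[4.5,0,0,0,0,0,0],[4.5,0,0,0,0,0,0],[4.5,0,0,0,0,0,0],[4.5,0,0,-2,0,0,0],[4.5,0,0,-4,0,0,0],[4.5,0,0,-8,0,0,0],[4.5,0,0,-12,0,0,0],[4.5,0,0,-12,0,0,0],[4.5,0,0,-12,0,0,0]]]'
python3 - <<'E'
from h import *
for n in('wrist','top','scene'): f=grab(n)
w,t,s=[np.load(n+'.npz')['frame'] for n in('wrist','top','scene')]
z=lambda a:cv2.resize(a,(400,400),interpolation=cv2.INTER_CUBIC)
cv2.imwrite('pics/c1.png',np.hstack([z(w[70:270,220:420]),z(s[131:231,342:442])])[:,:,::-1])
E
```

```text
time: 5.57
ee_pos: [0.5223, -0.2189, 0.2172]
tcp_rot: [-2.872, 1.264, -0.004]
force: [-0.7, -0.0, -0.6]
finger_gap: 0.514
```

View pics/c1.png

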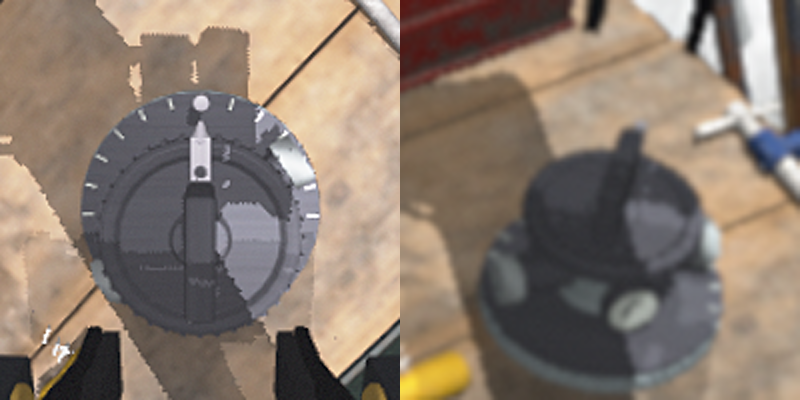

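The wrist crop shows the pointer tip at (202,122) directly in line with the post at (201,103). The fingers are clear, about 13 cm above the wheel face, so I'm handing in.

```bash
python3 -c "
from station import manip
print(manip.hand_in())"
```

```text
the job is handed in; nothing more can be done
None
```

I turned the larger regulator's wheel about 1.16 rad clockwise, until its pointer lined up with the post, then let go and handed the job in. It took about 5.7 s of the 38 s allowed.

- **Alignment:** in the last wrist picture the pointer tip and the post line up to within about one pixel of the enlarged crop. The gripper's final angle was -0.829 rad. The post's angle came out as -0.85 from the top camera and -0.81 from the scene camera, so the two disagreed by about 2°, well inside the 12° tolerance.
- **Release:** the gripper was open and about 13 cm above the wheel face, and the force reading was close to zero.
- **Smaller regulator:** the arm never went near it, but I did not measure its pointer again at the end.

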